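# Five spice shakers on the tray

### The arm

A 6-joint arm with a two-finger parallel gripper is mounted at the origin on the work surface. World frame = base frame: x ahead of the robot, y to its left, z up, the work surface at z = 0. Lengths are in mm, angles in rad, forces in N, time in s.
With the tool pointing down it reaches from about 300 to 775 mm from the base axis. Payload 14.6 kg.
Tool frame: the origin (TCP) lies between the finger pads; the fingertips stand manip.nose_length ahead of it and the grasp point (between the pads) lies 11 mm behind it (manip.nose_length is the distance from the TCP to the fingertips, in mm); z points along the fingers, y is the line along which they close (so a half turn about z gives the same grasp; the last joint's range is limited). The gripper opens to 94 mm and grips with 3 to 60 N. Pads are 16 mm wide; open, the fingers measure 119 mm over their backs; the gripper's body (75 mm by 177 mm) begins 78 mm behind the grasp point.
Start: joints at [1.055, 0.3, 1.521, -0, 1.321, -0.067], TCP at [238.633, 495.524, 213.446] pointing down, gripper open.
Joint ranges: [-3.03, 3.03], [-0.79, 2.21], [0.23, 2.52], [-1.04, 4.18], [0, 3.07], [-2.55, 2.55]. Speed limits (rad/s): [2.22, 2.22, 2.57, 3.14, 3.14, 3.14].

### API

Orientations are given as [roll, pitch, yaw] about the fixed x, y, z axes, in that order (R = Rz(yaw) Ry(pitch) Rx(roll)).
In Python, from cell import manip, cams, job gives the robot as it stands.
- The arm moves only by the tool jog_arm, never from a script. Its argument "commands" is a list of rows, each an object of numbers: "dx", "dy", "dz": the shift along the tool's x, y, z each as a share of 40 mm, from -1 to 1; "ax", "ay", "az": the turn, a rotation vector about the tool's x, y, z each as a share of 10 degrees, from -1 to 1; "gripper": the closure, from 0 (fully open) to 1 (shut). A call has 1 to 10 rows; each row shifts and turns the commanded pose from where the row before left it, along the tool's axes as they then stand; what a row does not reach is not made up. A row lasts 1/8 s, in which the tool goes at most 62.5 mm and 10.7 degrees, less where a joint would pass 70% of its speed; a pose out of reach is approached as far as the arm can. A call with a number of a shift or a turn outside -1 to 1 is refused whole. A call with a gripper value outside its range is refused whole. The fingers move at their own pace and stop on an object; "squeeze" is the grip in N (left out, the last holds). Time passes only in rows, so rows that do not move let the fingers close. It gives the time, the measured TCP pose, the force, the opening and the grip force at its end, in the units of the state.
- manip.read_state(): the state, without advancing time (a new reading comes with each control period).
- cams.camera(name): name is "scene" or "side" or "wrist"; returns a dict with "image" (480x640x3 uint8, red, green, blue), "fx", "fy", "cx", "cy" (pixels), "dist_coeffs" ([k1, k2, p1, p2, k3] as OpenCV has them; the pictures are not rectified), "world_to_cam" (4x4, takes a point from world to camera coordinates). Camera axes: x right, y down, z forward; pixel columns grow to the right and rows downward; lengths in mm; the calibration is good to about 2 mm. A picture is of the moment at which its call begins. There is no depth.
- job.sign_off(): hands the job in; it is judged then, once.
The state is a dict: "clock": time; "joints": joint angles; "qd": joint speeds; "effort": joint torques, N m; "eef_pos": TCP position; "eef_rot": TCP orientation; "wrist_force": force on the tool from outside, world axes, zero at the start; "moment": the same for the moment, N m; "finger_gap": finger opening in mm; "finger_force": force on a finger pad.
Only numpy, scipy, OpenCV 4.12 (cv2) and the standard library are available. Lean on these libraries where they do the work, as an engineer would, in place of code of your own. Each camera call takes 0.05 s, during which the arm holds its last target. There are 200 camera calls.

### The job

I want exactly five square spice shakers with orange lids standing upright in the narrow white tray. One of the two already there has tipped over: stand it back up in the tray, then add shakers from the table until there are five, and leave the one left over standing on the table. Don't knock over any shaker that is standing, and leave the tumbler and the round salt shaker where they are.

Things in the scene. Friction and masses are not known exactly. Their poses are not given: they have to be found in the camera images.
- tray: Narrow white tray with a blue floor, fixed to the table. Outside 118 mm (x) by 338 mm (y), inside 110 x 330 mm; the floor is 5 mm above the table, the rim 13 mm above the table and 4 mm thick. Origin: centre of its underside on the table; y along its length. (A teal cupcake mould and a white turntable plate with a cake lifter, all under 45 mm high, lie off to its sides.)
- shaker_a: Square steel spice shaker with a round orange lid. Body 40 x 40 mm, 62 mm high; lid 35 mm wide, 20 mm high; 82 mm in all, 0.12 kg. Origin: centre of its underside; z from base to lid; x, y square to its sides. At the start it stands in the tray.
- shaker_b: Square steel spice shaker with a round orange lid. Body 40 x 40 mm, 62 mm high; lid 35 mm wide, 20 mm high; 82 mm in all, 0.12 kg. Origin: centre of its underside; z from base to lid; x, y square to its sides. At first it lies tipped over on one side in the tray, roughly along its length, origin 20 mm above the tray floor, lid towards the tray's +y end.
- shaker_1: Square steel spice shaker with a round orange lid. Body 40 x 40 mm, 62 mm high; lid 35 mm wide, 20 mm high; 82 mm in all, 0.12 kg. Origin: centre of its underside; z from base to lid; x, y square to its sides. At the start it stands on the table between the robot and the tray.
- shaker_2: Square steel spice shaker with a round orange lid. Body 40 x 40 mm, 62 mm high; lid 35 mm wide, 20 mm high; 82 mm in all, 0.12 kg. Origin: centre of its underside; z from base to lid; x, y square to its sides. At the start it stands on the table between the robot and the tray.
- shaker_3: Square steel spice shaker with a round orange lid. Body 40 x 40 mm, 62 mm high; lid 35 mm wide, 20 mm high; 82 mm in all, 0.12 kg. Origin: centre of its underside; z from base to lid; x, y square to its sides. At the start it stands on the table between the robot and the tray.
- shaker_4: Square steel spice shaker with a round orange lid. Body 40 x 40 mm, 62 mm high; lid 35 mm wide, 20 mm high; 82 mm in all, 0.12 kg. Origin: centre of its underside; z from base to lid; x, y square to its sides. At the start it stands on the table between the robot and the tray.
- tumbler: Glass tumbler, 72 mm across the rim, 110 mm high, standing on the table; a bystander. Origin: centre of its underside.
- salt: Round stainless steel salt shaker with a screw-top lid, 48 mm across, 97 mm high, standing on the table; a bystander, not one to count. Origin: centre of its underside.
There are look-alikes about, which are no part of the job. What is shaped like the shaker_2 but blue or turquoise is not meant.

How it is judged (in metres and radians):
At the end, for the whole second after the job is handed in: All six shakers are upright (within 0.1 rad) and at rest; shaker_a, shaker_b and exactly three of shaker_1 to shaker_4 stand flat on the tray floor (undersides 2.5 to 11 mm above the table; the floor is at 5 mm, the rim top at 13 mm), the remaining one stands on the table itself (angle between each of shaker_a, shaker_b, shaker_1, shaker_2, shaker_3, shaker_4's own z axis and vertical below 0.1 rad and linear speed of each of shaker_a, shaker_b, shaker_1, shaker_2, shaker_3, shaker_4 below 0.02 m/s and z of shaker_a in the frame of tray between 0.0025 and 0.011 m and z of shaker_b in the frame of tray between 0.0025 and 0.011 m and z of each of shaker_1, shaker_2, shaker_3, shaker_4 in the frame of tray below 0.011 m and ((z of shaker_1 in the frame of tray below 0.0025 m and z of each of shaker_2, shaker_3, shaker_4 in the frame of tray above 0.0025 m) or (z of shaker_2 in the frame of tray below 0.0025 m and z of each of shaker_1, shaker_3, shaker_4 in the frame of tray above 0.0025 m) or (z of shaker_3 in the frame of tray below 0.0025 m and z of each of shaker_1, shaker_2, shaker_4 in the frame of tray above 0.0025 m) or (z of shaker_4 in the frame of tray below 0.0025 m and z of each of shaker_1, shaker_2, shaker_3 in the frame of tray above 0.0025 m))); the robot touches nothing.
It fails at once if a shaker that was standing is knocked over (tilted by more than 0.9 rad) (angle between any of shaker_a, shaker_1, shaker_2, shaker_3, shaker_4's own z axis and vertical above 0.9 rad).
It fails at once if the tumbler or the round salt shaker is moved by more than 30 mm (distance of any of tumbler, salt from where it was at the start of the episode above 0.03 m).
It also fails if it takes over 72 s, if anything falls off the work surface, if the arm or the gripper's body presses on something with over 40 N, if the wrist force passes 120 N, or if a joint passes its speed limit or range.

## Working session

There is one attempt and no reset: what is moved stays moved. The work goes in short steps, Python scripts to look and compute and a tool call to move; the robot and the scene stay as the last step left them, time stands still between calls to the robot, and variables do not carry over. Pictures are saved under pics/ and viewed, at most 10 in all, crops included, and the job is handed in when it is done.

Besides the shell and the picture viewer there is one more tool, called after "Request:" by a JSON object that holds its "method" and its "body", one argument or row to a line. jog_arm: Moves the arm, as the interface text tells. Shift numbers are shares of 40 mm and turn numbers shares of 10 degrees, none past 1 either way. Its arguments: {"type":"object","properties":{"commands":{"type":"array"},"squeeze":{"type":"number"}},"required":["commands"]}

```bash
mkdir -p pics; ls; cat > h.py <<'E'
import numpy as np, cv2
from cell import manip, cams, job
def grab(n,save=None):
    c=cams.camera(n)
    if save: cv2.imwrite('pics/'+save,c['image'][:,:,::-1])
    return c
def K(c): return np.array([[c['fx'],0,c['cx']],[0,c['fy'],c['cy']],[0,0,1.]])
def ray(c,uv):
    p=cv2.undistortPoints(np.array([[uv]],float),K(c),np.array(c['dist_coeffs'],float))[0,0]
    T=np.array(c['world_to_cam']);R=T[:3,:3];t=T[:3,3]
    return -R.T@t, R.T@np.array([p[0],p[1],1])
def plane(c,uv,z):
    o,d=ray(c,uv); return o+d*(z-o[2])/d[2]
def tri(c1,u1,c2,u2):
    o1,d1=ray(c1,u1);o2,d2=ray(c2,u2)
    s=np.linalg.lstsq(np.c_[d1,-d2],o2-o1,rcond=None)[0]
    a=o1+d1*s[0];b=o2+d2*s[1];return (a+b)/2,np.linalg.norm(a-b)
def proj(c,P):
    T=np.array(c['world_to_cam']);r=cv2.Rodrigues(T[:3,:3])[0]
    return cv2.projectPoints(np.array(P,float).reshape(-1,1,3),r,T[:3,3],K(c),np.array(c['dist_coeffs'],float))[0][:,0]
def orange(im):
    h=cv2.cvtColor(im,cv2.COLOR_RGB2HSV)
    return cv2.morphologyEx(cv2.inRange(h,(4,140,90),(20,255,255)),cv2.MORPH_OPEN,np.ones((3,3)))
def blobs(m,amin=60):
    n,l,s,c=cv2.connectedComponentsWithStats(m)
    return [(s[i,4],c[i].round(1),s[i,:4]) for i in range(1,n) if s[i,4]>amin]
E
python3 - <<'E'
from h import *
print(manip.read_state(), manip.nose_length)
for n in ('scene','side','wrist'):
    c=grab(n,n+'0.png'); print(n,-np.array(c['world_to_cam'])[:3,:3].T@np.array(c['world_to_cam'])[:3,3])
    for b in blobs(orange(c['image'])): print(b)
E
```

```text
pics
{'clock': 0.0, 'joints': array([ 1.05543174e+00,  3.00490306e-01,  1.52160238e+00,  6.32174834e-06,
        1.32069357e+00, -6.66100516e-02]), 'qd': array([-0.00015975, -0.00026783, -0.00034492, -0.00150729, -0.00032064,
       -0.00057742]), 'effort': array([ 2.56388317e-03, -5.31794107e+01, -3.52744710e+01,  7.09523493e-02,
        2.43755017e-02, -1.36472077e-04]), 'eef_pos': array([238.49126109, 495.31283833, 212.86678125]), 'eef_rot': array([-3.14040211e+00, -8.55566132e-05,  2.69283650e+00]), 'wrist_force': array([ 0.10719418, -0.03936583,  0.29604251]), 'moment': array([ 0.01718265,  0.02183879, -0.01334353]), 'finger_force': 0.0, 'finger_gap': 94.16340155463367} 8.0
scene [1231.13780625 -220.83078325  931.15812367]
(np.int32(3730), array([210.9,  67.8]), array([172,  35,  80,  67], dtype=int32))
(np.int32(195), array([421. , 202.2]), array([414, 195,  16,  15], dtype=int32))
(np.int32(208), array([358.6, 220.5]), array([351, 213,  16,  16], dtype=int32))
(np.int32(225), array([290.7, 239.8]), array([283, 232,  16,  17], dtype=int32))
(np.int32(224), array([226.6, 247.5])
[... 571 characters left out ...]
93535502]
(np.int32(146), array([327., 197.]), array([321, 191,  13,  13], dtype=int32))
(np.int32(165), array([232.8, 216.3]), array([226, 210,  14,  14], dtype=int32))
(np.int32(199), array([285.6, 244.8]), array([278, 238,  16,  15], dtype=int32))
(np.int32(239), array([347., 278.]), array([339, 270,  17,  17], dtype=int32))
(np.int32(297), array([398.6, 320.8]), array([390, 311,  18,  20], dtype=int32))
wrist [180.07114076 524.2321485  384.11587782]
(np.int32(224), array([635.3, 295. ]), array([630, 276,  10,  34], dtype=int32))
(np.int32(106), array([ 86. , 343.4]), array([ 80, 336,  14,  15], dtype=int32))
(np.int32(113), array([ 64.1, 353.7]), array([ 58, 347,  14,  14], dtype=int32))
```

View pics/scene0.png

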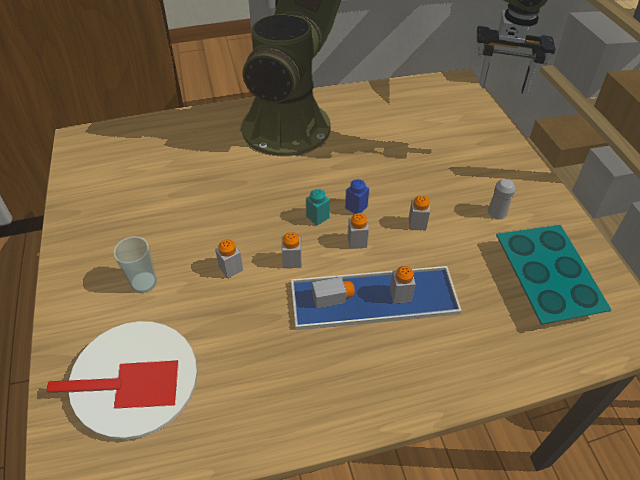

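View pics/side0.png

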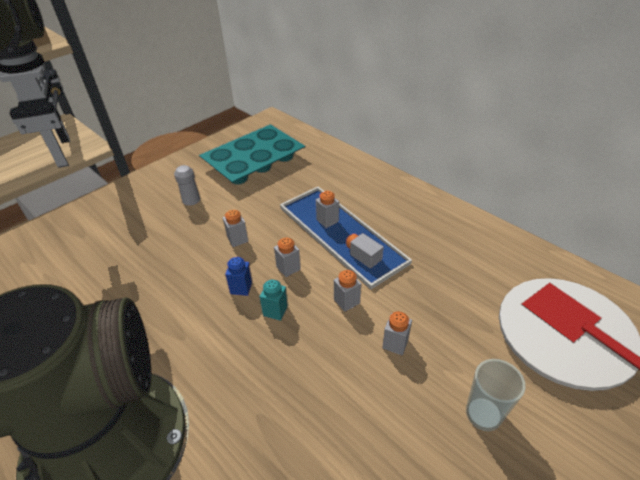

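The scene view shows orange-lidded standing shakers on the table at (421,202), (359,220), (291,240) and (227,248). In the tray, one stands at (404,274) and one lies with its lid at (349,288). The blue (357,195) and teal (317,206) ones are look-alikes, because their lids aren't orange. The salt is at (503,198) and the tumbler at (135,265). The side view agrees.

```bash
python3 - <<'E'
from h import *
A=grab('scene');B=grab('side')
S=dict(s4=((421,202.2),(232.8,216.3)),s3=((358.6,220.5),(285.6,244.8)),s2=((290.7,239.8),(347,278)),s1=((226.6,247.5),(398.6,320.8)),a=((404,274.5),(327,197)))
for k,(u,v) in S.items(): 
    p,e=tri(A,u,B,v); print(k,p.round(1),round(e,1))
# tray: blue floor hull + white rim
for n,c,roi in (('scene',A,(285,260,470,335)),('side',B,(275,180,420,290))):
    im=c['image'];h=cv2.cvtColor(im,cv2.COLOR_RGB2HSV)
    m=cv2.inRange(h,(100,120,60),(125,255,255));q=np.zeros_like(m);x0,y0,x1,y1=roi;q[y0:y1,x0:x1]=m[y0:y1,x0:x1]
    q=cv2.morphologyEx(q,cv2.MORPH_CLOSE,np.ones((5,5)))
    hull=cv2.convexHull(np.vstack([k for k in cv2.findContours(q,0,2)[0] if cv2.contourArea(k)>50]))
    quad=cv2.approxPolyN(hull,4) if hasattr(cv2,'approxPolyN') else cv2.approxPolyDP(hull,6,True)
    quad=quad.reshape(-1,2)
    P=np.array([plane(c,u,5)[:2] for u in quad]); print(n,quad.tolist(),P.round(0).tolist())
    H=np.array([plane(c,u,5)[:2] for u in hull[:,0]],np.float32);print(cv2.minAreaRect(H))
# body side face of lying: gray mask enlarged crop
im=A['image'][255:335,285:470];cv2.imwrite('pics/c1.png',cv2.resize(im,None,fx=4.2,fy=4.2,interpolation=2)[:,:,::-1])
E
```

```text
s4 [438.4 220.3  70.5] 1.2
s3 [457.3  67.5  70. ] 0.7
s2 [475.8 -87.   70.4] 0.9
s1 [ 463.2 -220.4   70.2] 1.0
a [625.8 109.7  75.4] 0.1
scene [[298, 324], [294, 283], [444, 270], [457, 309]] [[641.0, -111.0], [539.0, -96.0], [587.0, 226.0], [689.0, 212.0]]
((613.1043701171875, 57.413726806640625), (326.8946838378906, 103.55757904052734), 81.61125946044922)
side [[405, 260], [371, 282], [285, 206], [318, 191]] [[646.0, -106.0], [546.0, -93.0], [592.0, 224.0], [692.0, 206.0]]
((619.9267578125, 57.863914489746094), (319.23956298828125, 100.70035552978516), 81.58110809326172)
```

View pics/c1.png

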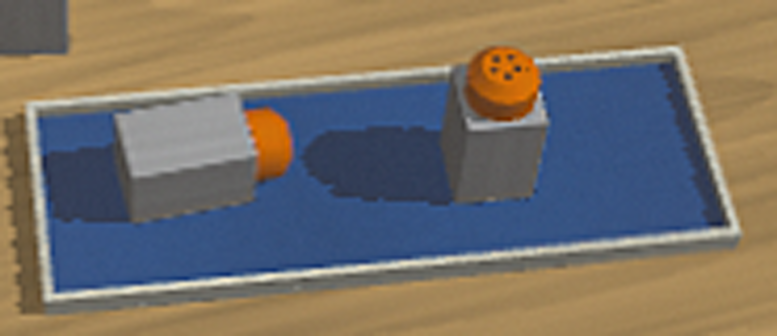

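The crop shows b lying with its body's top face at crop corners (115,115), (240,95), (256,158) and (133,178). Its lid is at (270,145), towards tray +y. Shaker a is upright at (495,140). Next I'll turn the tool into the tray's axes and go over the table shakers.

Request:
{"method": "jog_arm", "body": {
  "commands": [
    {"az": 0.91},
    {"az": 0.91},
    {"az": 0.91},
    {"az": 0.91},
    {"az": 0.91},
    {"az": 0.91},
    {"az": 0.91},
    {"az": 0.91}
  ]
}}

```text
schema error: expected keys dx, dy, dz, ax, ay, az, gripper
```

Request:
{"method": "jog_arm", "body": {
  "commands": [
    {"dx": -1, "dy": 0.56, "dz": -0.1},
    {"dx": -1, "dy": 0.56, "dz": -0.1},
    {"dx": -1, "dy": 0.56, "dz": -0.1},
    {"dx": -1, "dy": 0.56, "dz": -0.1},
    {"dx": -1, "dy": 0.56, "dz": -0.1},
    {"dx": -1, "dy": 0.56, "dz": -0.1},
    {"dx": -1, "dy": 0.56, "dz": -0.1},
    {"dx": -1, "dy": 0.56, "dz": -0.1},
    {"dx": -1, "dy": 0.56, "dz": -0.1},
    {"dx": -1, "dy": 0.56, "dz": -0.1}
  ]
}}

```text
schema error: expected keys dx, dy, dz, ax, ay, az, gripper
```

```bash
python3 - <<'E'
from h import *
s=manip.read_state();print(s['clock'],s['eef_pos'],s['eef_rot'],s['joints'].round(2))
c=grab('wrist','w1.png');print(c['fx'],c['dist_coeffs'],np.array(c['world_to_cam']).round(2))
for b in blobs(orange(c['image'])): print(b, plane(c,b[1],72).round(1))
A=grab('scene')
R=np.array([[.989,-.148],[.148,.989]])
for q in [(115,115),(240,95),(256,158),(133,178)]:
    p=plane(A,(285+q[0]/4.2,255+q[1]/4.2),45)[:2];print(p.round(1),(R@(p-[615.5,55.5])).round(1))
E
```

```text
0.25 [238.58812173 495.42648207 213.19612976] [-3.14106457e+00 -2.40430663e-05  2.69277000e+00] [ 1.06  0.3   1.52 -0.    1.32 -0.07]
390.168810331142 [-0.05233204  0.          0.          0.          0.        ] [[ 4.3000e-01  9.0000e-01 -0.0000e+00 -5.4990e+02]
 [ 8.8000e-01 -4.2000e-01  2.3000e-01 -2.4920e+01]
 [ 2.1000e-01 -1.0000e-01 -9.7000e-01  3.8987e+02]
 [ 0.0000e+00  0.0000e+00  0.0000e+00  1.0000e+00]]
(np.int32(240), array([635.1, 294.7]), array([629, 275,  11,  35], dtype=int32)) [405.1 722.5  72. ]
(np.int32(107), array([ 88. , 342.1]), array([ 81, 337,  15,  14], dtype=int32)) [235.2 266.2  72. ]
(np.int32(110), array([ 64.5, 353.4]), array([ 58, 347,  14,  13], dtype=int32)) [235.3 239.4  72. ]
(np.int32(63), array([ 57.5, 365.3]), array([ 54, 360,   8,  12], dtype=int32)) [242.5 226.   72. ]
[576.4 -65.3] [ -20.8 -125.2]
[579.8  -3.8] [-26.5 -63.9]
[618.   -6.8] [ 11.7 -61.3]
[614.6 -66.1] [  17.1 -120.4]
```

View pics/w1.png

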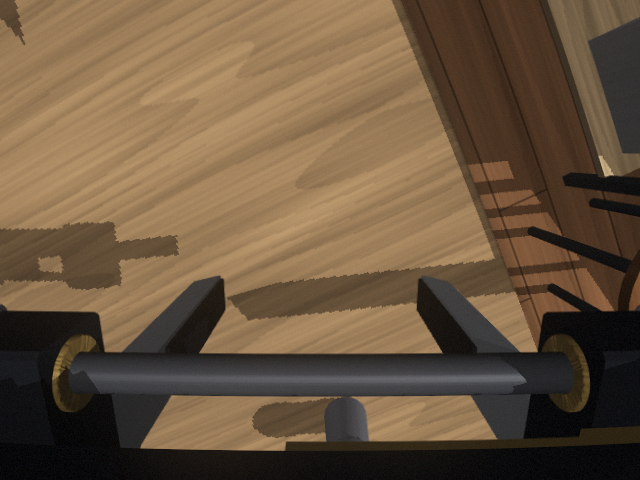

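Request:
{"method": "jog_arm", "body": {
  "commands": [
    {"dx": 0, "dy": 0, "dz": 0, "ax": 0, "ay": 0, "az": 0.91, "gripper": 0},
    {"dx": 0, "dy": 0, "dz": 0, "ax": 0, "ay": 0, "az": 0.91, "gripper": 0},
    {"dx": 0, "dy": 0, "dz": 0, "ax": 0, "ay": 0, "az": 0.91, "gripper": 0},
    {"dx": 0, "dy": 0, "dz": 0, "ax": 0, "ay": 0, "az": 0.91, "gripper": 0},
    {"dx": 0, "dy": 0, "dz": 0, "ax": 0, "ay": 0, "az": 0.91, "gripper": 0},
    {"dx": 0, "dy": 0, "dz": 0, "ax": 0, "ay": 0, "az": 0.91, "gripper": 0},
    {"dx": 0, "dy": 0, "dz": 0, "ax": 0, "ay": 0, "az": 0.91, "gripper": 0},
    {"dx": 0, "dy": 0, "dz": 0, "ax": 0, "ay": 0, "az": 0.91, "gripper": 0}
  ]
}}

```text
clock: 1.35
eef_pos: [238.6, 495.5, 213.4]
eef_rot: [-3.142, 0.0, 1.417]
wrist_force: [-0.8, -0.2, 0.4]
finger_gap: 93.9
finger_force: 0.0
```

Request:
{"method": "jog_arm", "body": {
  "commands": [
    {"dx": -1, "dy": 0.56, "dz": -0.1, "ax": 0, "ay": 0, "az": 0, "gripper": 0},
    {"dx": -1, "dy": 0.56, "dz": -0.1, "ax": 0, "ay": 0, "az": 0, "gripper": 0},
    {"dx": -1, "dy": 0.56, "dz": -0.1, "ax": 0, "ay": 0, "az": 0, "gripper": 0},
    {"dx": -1, "dy": 0.56, "dz": -0.1, "ax": 0, "ay": 0, "az": 0, "gripper": 0},
    {"dx": -1, "dy": 0.56, "dz": -0.1, "ax": 0, "ay": 0, "az": 0, "gripper": 0},
    {"dx": -1, "dy": 0.56, "dz": -0.1, "ax": 0, "ay": 0, "az": 0, "gripper": 0},
    {"dx": -1, "dy": 0.56, "dz": -0.1, "ax": 0, "ay": 0, "az": 0, "gripper": 0},
    {"dx": -1, "dy": 0.56, "dz": -0.1, "ax": 0, "ay": 0, "az": 0, "gripper": 0},
    {"dx": -1, "dy": 0.56, "dz": -0.1, "ax": 0, "ay": 0, "az": 0, "gripper": 0},
    {"dx": -1, "dy": 0.56, "dz": -0.1, "ax": 0, "ay": 0, "az": 0, "gripper": 0}
  ]
}}

```text
clock: 2.6
eef_pos: [401.2, 65.3, 253.8]
eef_rot: [3.141, -0.0, 1.422]
wrist_force: [0.3, -0.2, 0.1]
finger_gap: 93.7
finger_force: 0.0
```

Request:
{"method": "jog_arm", "body": {
  "commands": [
    {"dx": -1, "dy": 0.56, "dz": -0.5, "ax": 0, "ay": 0, "az": 0, "gripper": 0},
    {"dx": -1, "dy": 0.56, "dz": -0.5, "ax": 0, "ay": 0, "az": 0, "gripper": 0},
    {"dx": -1, "dy": 0.56, "dz": -0.5, "ax": 0, "ay": 0, "az": 0, "gripper": 0},
    {"dx": -1, "dy": 0.56, "dz": -0.5, "ax": 0, "ay": 0, "az": 0, "gripper": 0}
  ]
}}

```text
clock: 3.1
eef_pos: [466.1, -106.3, 334.2]
eef_rot: [3.141, 0.0, 1.422]
wrist_force: [-0.1, 0.0, 0.1]
finger_gap: 94.2
finger_force: 0.0
```

```bash
python3 - <<'E'
from h import *
s=manip.read_state();print(s['clock'],s['eef_pos'],s['eef_rot'],s['joints'].round(2))
c=grab('wrist','w2.png')
for b in blobs(orange(c['image'])): print(b, plane(c,b[1],72).round(1))
E
```

```text
3.1 [ 466.10700668 -106.28807084  334.23416059] [3.14125949e+00 4.03567308e-06 1.42197415e+00] [-0.3   0.07  1.52  0.    1.56 -0.15]
(np.int32(925), array([286.7,  53. ]), array([271,  35,  33,  36], dtype=int32)) [457.1  66.3  72. ]
(np.int32(411), array([416.7, 101.3]), array([404,  93,  27,  18], dtype=int32)) [585.5  -1.   72. ]
(np.int32(741), array([326.2, 198.6]), array([311, 183,  31,  32], dtype=int32)) [475.7 -89.2  72. ]
(np.int32(712), array([332., 311.]), array([318, 296,  29,  31], dtype=int32)) [ 463.2 -222.3   72. ]
(np.int32(93), array([ 65. , 347.9]), array([ 59, 340,  14,  17], dtype=int32)) [ 125.4 -224.2   72. ]
(np.int32(110), array([585.7, 392. ]), array([582, 380,   8,  25], dtype=int32)) [ 773.5 -385.3   72. ]
```

View pics/w2.png

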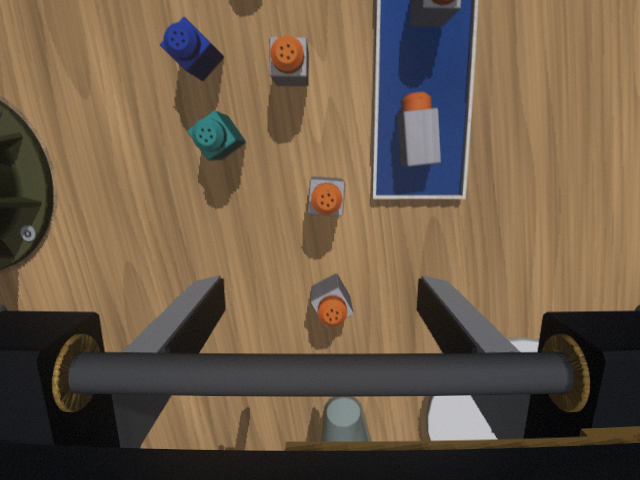

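The wrist view shows the tray at top right with b lying in it, body corners at about (403,112), (437,108), (441,163) and (407,166) and the lid up-image at (417,101). s3 is at (287,53), s2 at (326,199) and s1 at (332,311), turned about 30°. Teal (210,133) and blue (182,40) are the look-alikes.

```bash
python3 - <<'E'
from h import *
c=grab('wrist');A=grab('scene');im=c['image']
w=[(403,112),(437,108),(441,163),(407,166)];s=[(240,95),(256,158),(133,178),(115,115)]
for a,b in zip(w,s):
    p,e=tri(c,a,A,(285+b[0]/4.2,255+b[1]/4.2)); print('b',p.round(1),round(e,1),plane(c,a,45).round(1))
for k,q in dict(s2=[(310,178),(345,181),(343,215),(308,213)]).items():
    print(k,[plane(c,u,62)[:2].round(0).tolist() for u in q])
cr=cv2.resize(im[20:230,255:455],None,fx=2.8,fy=2.8,interpolation=2);cv2.imwrite('pics/c2.png',cr[:,:,::-1])
E
```

```text
b [579.2  -8.   44.8] 8.5 [578.3 -12.2  45. ]
b [617.9 -10.1  45.2] 6.4 [617.3 -13.3  45. ]
b [616.3 -70.9  48.8] 8.5 [616.4 -75.3  45. ]
b [577.  -69.3  47. ] 7.5 [576.5 -73.   45. ]
s2 [[463.0, -69.0], [502.0, -78.0], [494.0, -116.0], [455.0, -108.0]]
```

View pics/c2.png

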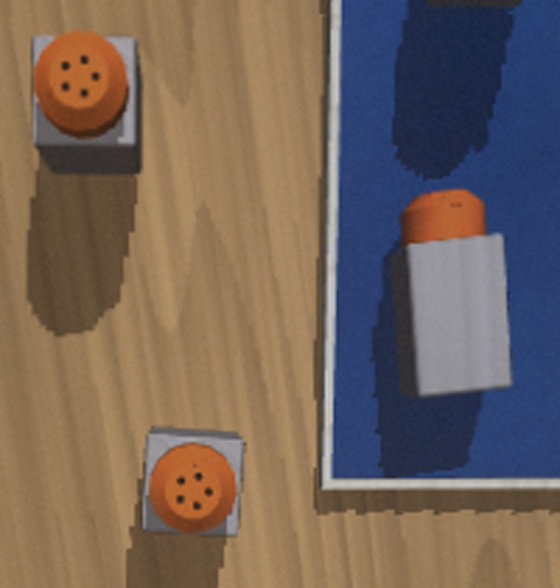

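The crop confirms b (450,310 in the crop) lies about 5° off the tray axis with its lid towards +y. s2 and s3 are nearly tray-aligned and orange-lidded. I'll take b first, tilted 30° so that a 90° turn is possible.

Request:
{"method": "jog_arm", "body": {
  "commands": [
    {"dx": 0, "dy": 0, "dz": 0, "ax": 0, "ay": 0, "az": -0.5, "gripper": 0.32},
    {"dx": 0.364, "dy": 0.634, "dz": 0.92, "ax": 0, "ay": 0, "az": 0, "gripper": 0.32},
    {"dx": 0.364, "dy": 0.634, "dz": 0.92, "ax": 0, "ay": 0, "az": 0, "gripper": 0.32},
    {"dx": 0.364, "dy": 0.634, "dz": 0.92, "ax": 0, "ay": 0, "az": 0, "gripper": 0.32},
    {"dx": 0.364, "dy": 0.634, "dz": 0.92, "ax": 0, "ay": 0, "az": 0, "gripper": 0.32},
    {"dx": 0.364, "dy": 0.634, "dz": 0.92, "ax": 0, "ay": 0, "az": 0, "gripper": 0.32},
    {"dx": 0, "dy": 0, "dz": 0, "ax": 0, "ay": -1, "az": 0, "gripper": 0.32},
    {"dx": 0, "dy": 0, "dz": 0, "ax": 0, "ay": -1, "az": 0, "gripper": 0.32},
    {"dx": 0, "dy": 0, "dz": 0, "ax": 0, "ay": -1, "az": 0, "gripper": 0.32}
  ],
  "squeeze": 20
}}

```text
clock: 4.38
eef_pos: [596.7, -38.6, 149.9]
eef_rot: [3.14, 0.529, 1.51]
wrist_force: [0.1, -0.2, 0.1]
finger_gap: 63.8
finger_force: 0.0
```

```bash
cat > st.py <<'E'
from h import *
from scipy.spatial.transform import Rotation as Ro
import sys
s=manip.read_state();R=Ro.from_euler('xyz',s['eef_rot']).as_matrix()
print(round(s['clock'],2),s['eef_pos'].round(1),'gap',round(s['finger_gap'],1),'j',s['joints'].round(2),'toolx',R[:,0].round(3),'toolz',R[:,2].round(3))
if len(sys.argv)>3:
    t=np.array([float(a) for a in sys.argv[1:4]]);print('tool delta/40:',(R.T@(t-s['eef_pos'])/40).round(3))
E
python3 st.py 597 -41.5 21.5
```

```text
4.38 [596.7 -38.6 149.9] gap 63.8 j [ 0.09  0.53  1.44 -0.54  1.3   0.34] toolx [ 0.052  0.862 -0.505] toolz [-0.029 -0.504 -0.863]
tool delta/40: [1.558 0.006 2.806]
```

Request:
{"method": "jog_arm", "body": {
  "commands": [
    {"dx": 0.39, "dy": 0, "dz": 0.7, "ax": 0, "ay": 0, "az": 0, "gripper": 0.32},
    {"dx": 0.39, "dy": 0, "dz": 0.7, "ax": 0, "ay": 0, "az": 0, "gripper": 0.32},
    {"dx": 0.39, "dy": 0, "dz": 0.7, "ax": 0, "ay": 0, "az": 0, "gripper": 0.32},
    {"dx": 0.39, "dy": 0, "dz": 0.7, "ax": 0, "ay": 0, "az": 0, "gripper": 0.32},
    {"dx": 0, "dy": 0, "dz": 0, "ax": 0, "ay": 0, "az": 0, "gripper": 0.32}
  ]
}}

```text
clock: 5.0
eef_pos: [595.3, -41.0, 19.4]
eef_rot: [-3.137, 0.524, 1.513]
wrist_force: [0.1, -0.5, 0.1]
finger_gap: 63.5
finger_force: 0.0
```

Request:
{"method": "jog_arm", "body": {
  "commands": [
    {"dx": 0, "dy": 0, "dz": 0, "ax": 0, "ay": 0, "az": 0, "gripper": 0.8},
    {"dx": 0, "dy": 0, "dz": 0, "ax": 0, "ay": 0, "az": 0, "gripper": 0.8},
    {"dx": 0, "dy": 0, "dz": 0, "ax": 0, "ay": 0, "az": 0, "gripper": 0.8},
    {"dx": 0, "dy": 0, "dz": 0, "ax": 0, "ay": 0, "az": 0, "gripper": 0.8}
  ],
  "squeeze": 25
}}

```text
clock: 5.5
eef_pos: [597.0, -41.6, 22.3]
eef_rot: [3.14, 0.524, 1.509]
wrist_force: [-3.7, 1.6, 6.7]
finger_gap: 39.6
finger_force: 25.0
```

Request:
{"method": "jog_arm", "body": {
  "commands": [
    {"dx": -0.433, "dy": 0, "dz": -0.75, "ax": 0, "ay": 0, "az": 0, "gripper": 0.8},
    {"dx": -0.433, "dy": 0, "dz": -0.75, "ax": 0, "ay": 0, "az": 0, "gripper": 0.8},
    {"dx": -0.433, "dy": 0, "dz": -0.75, "ax": 0, "ay": 0, "az": 0, "gripper": 0.8},
    {"dx": -0.433, "dy": 0, "dz": -0.75, "ax": 0, "ay": 0, "az": 0, "gripper": 0.8}
  ]
}}

```text
clock: 6.0
eef_pos: [596.6, -41.8, 161.1]
eef_rot: [3.141, 0.523, 1.509]
wrist_force: [-1.0, 0.5, -2.2]
finger_gap: 40.1
finger_force: 25.0
```

Request:
{"method": "jog_arm", "body": {
  "commands": [
    {"dx": 0, "dy": 0, "dz": 0, "ax": 0, "ay": 1, "az": 0, "gripper": 0.8},
    {"dx": 0, "dy": 0, "dz": 0, "ax": 0, "ay": 1, "az": 0, "gripper": 0.8},
    {"dx": 0, "dy": 0, "dz": 0, "ax": 0, "ay": 1, "az": 0, "gripper": 0.8},
    {"dx": 0, "dy": 0, "dz": 0, "ax": 0, "ay": 1, "az": 0, "gripper": 0.8},
    {"dx": 0, "dy": 0, "dz": 0, "ax": 0, "ay": 1, "az": 0, "gripper": 0.8},
    {"dx": 0, "dy": 0, "dz": 0, "ax": 0, "ay": 1, "az": 0, "gripper": 0.8},
    {"dx": 0, "dy": 0, "dz": 0, "ax": 0, "ay": 1, "az": 0, "gripper": 0.8},
    {"dx": 0, "dy": 0, "dz": 0, "ax": 0, "ay": 1, "az": 0, "gripper": 0.8},
    {"dx": 0, "dy": 0, "dz": 0, "ax": 0, "ay": 1, "az": 0, "gripper": 0.8}
  ]
}}

```text
clock: 7.12
eef_pos: [596.9, -42.5, 160.4]
eef_rot: [3.138, -1.052, 1.511]
wrist_force: [0.1, -1.0, -1.4]
finger_gap: 39.7
finger_force: 25.0
```

```bash
python3 st.py; python3 - <<'E'
from h import *
A=grab('scene');B=grab('side')
for c in (A,B):
    for b in blobs(orange(c['image'])):
        if b[1][0]>250 and b[1][1]<330: print(b)
a=A['image'][180:340,240:470];b=B['image'][110:300,220:440]
cv2.imwrite('pics/c3.png',np.hstack([cv2.resize(a,(400,300)),cv2.resize(b,(400,300))])[:,:,::-1])
E
```

```text
7.12 [596.9 -42.5 160.4] gap 39.7 j [-0.49  0.7   1.39  0.91  1.64 -0.66] toolx [0.029 0.495 0.869] toolz [ 0.055  0.867 -0.496]
(np.int32(195), array([421. , 202.2]), array([414, 195,  16,  15], dtype=int32))
(np.int32(207), array([358.6, 220.4]), array([351, 213,  16,  16], dtype=int32))
(np.int32(316), array([326.1, 235.3]), array([317, 226,  20,  20], dtype=int32))
(np.int32(249), array([404. , 274.5]), array([396, 266,  17,  18], dtype=int32))
(np.int32(127), array([326.6, 197.7]), array([321, 192,  13,  12], dtype=int32))
(np.int32(191), array([285.7, 244.8]), array([278, 238,  16,  15], dtype=int32))
(np.int32(238), array([347., 278.]), array([339, 270,  17,  17], dtype=int32))
(np.int32(300), array([398.6, 320.7]), array([390, 311,  18,  20], dtype=int32))
```

View pics/c3.png

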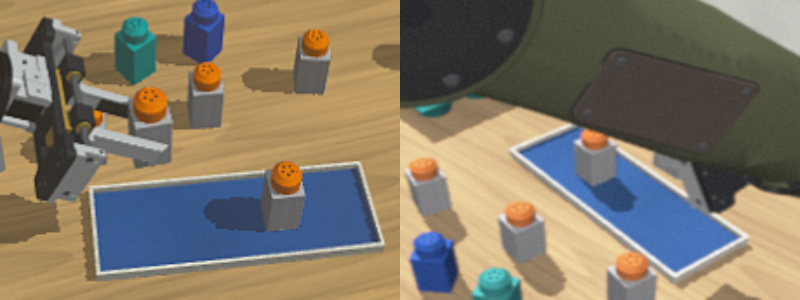

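b hangs upright in the gripper over the tray. Its lid is at (150,100) in the left half of the picture, and nothing else is disturbed.

```bash
python3 - <<'E'
from h import *
A=grab('scene');o,d=ray(A,(326.1,235.3));p=o+d*(597-o[0])/d[0];print('lid',p.round(1),'base z',p[2]-70.3)
E
python3 st.py 602 -10.5 160.4
```

```text
lid [597.  -43.8 202.8] base z 132.5134812693396
7.28 [596.4 -42.6 158.2] gap 39.6 j [-0.49  0.7   1.39  0.91  1.64 -0.65] toolx [0.034 0.5   0.865] toolz [ 0.053  0.863 -0.502]
tool delta/40: [0.453 0.089 0.673]
```

Request:
{"method": "jog_arm", "body": {
  "commands": [
    {"dx": 0.4, "dy": 0.09, "dz": 0.69, "ax": 0, "ay": 0, "az": 0, "gripper": 0.8},
    {"dx": -0.75, "dy": 0, "dz": 0.433, "ax": 0, "ay": 0, "az": 0, "gripper": 0.8},
    {"dx": -0.75, "dy": 0, "dz": 0.433, "ax": 0, "ay": 0, "az": 0, "gripper": 0.8},
    {"dx": -0.75, "dy": 0, "dz": 0.433, "ax": 0, "ay": 0, "az": 0, "gripper": 0.8},
    {"dx": -0.4, "dy": 0, "dz": 0.231, "ax": 0, "ay": 0, "az": 0, "gripper": 0.8},
    {"dx": 0, "dy": 0, "dz": 0, "ax": 0, "ay": 0, "az": 0, "gripper": 0.8}
  ]
}}

```text
clock: 8.02
eef_pos: [602.4, -9.8, 37.5]
eef_rot: [-3.141, -1.046, 1.51]
wrist_force: [0.4, 1.0, -1.5]
finger_gap: 39.6
finger_force: 25.0
```

```bash
python3 st.py; python3 - <<'E'
from h import *
A=grab('scene')
for b in blobs(orange(A['image'])):
    if 300<b[1][0]<380 and b[1][1]<330:
        o,d=ray(A,b[1]);p=o+d*(602-o[0])/d[0];print(b[1],p.round(1),p[2]-70.3)
E
```

```text
8.03 [602.4  -9.8  37.5] gap 39.6 j [-0.44  0.87  1.42  0.94  1.48 -0.79] toolx [0.031 0.5   0.865] toolz [ 0.052  0.864 -0.501]
[358.6 220.4] [602.   13.8 231.4] 161.12591099667253
[342.1 276.3] [602.  -11.4  79.5] 9.172717041612785
```

Base about 4 mm above the floor; I'll lower in small steps watching the force.

Request:
{"method": "jog_arm", "body": {
  "commands": [
    {"dx": -0.06, "dy": 0, "dz": 0.035, "ax": 0, "ay": 0, "az": 0, "gripper": 0.8},
    {"dx": 0, "dy": 0, "dz": 0, "ax": 0, "ay": 0, "az": 0, "gripper": 0.8}
  ]
}}

```text
clock: 8.32
eef_pos: [602.6, -10.3, 35.4]
eef_rot: [3.139, -1.046, 1.511]
wrist_force: [-0.2, 0.1, -0.8]
finger_gap: 39.7
finger_force: 25.0
```

Request:
{"method": "jog_arm", "body": {
  "commands": [
    {"dx": -0.02, "dy": 0, "dz": 0.012, "ax": 0, "ay": 0, "az": 0, "gripper": 0.8},
    {"dx": 0, "dy": 0, "dz": 0, "ax": 0, "ay": 0, "az": 0, "gripper": 0.8}
  ]
}}

```text
clock: 8.57
eef_pos: [602.4, -10.2, 33.9]
eef_rot: [3.141, -1.047, 1.51]
wrist_force: [-0.2, -0.6, -1.9]
finger_gap: 39.6
finger_force: 25.0
```

Request:
{"method": "jog_arm", "body": {
  "commands": [
    {"dx": -0.025, "dy": 0, "dz": 0.014, "ax": 0, "ay": 0, "az": 0, "gripper": 0.8},
    {"dx": 0, "dy": 0, "dz": 0, "ax": 0, "ay": 0, "az": 0, "gripper": 0.8}
  ]
}}

```text
clock: 8.82
eef_pos: [602.3, -10.2, 32.6]
eef_rot: [-3.141, -1.047, 1.509]
wrist_force: [0.7, -1.0, -0.6]
finger_gap: 39.8
finger_force: 25.0
```

Request:
{"method": "jog_arm", "body": {
  "commands": [
    {"dx": -0.02, "dy": 0, "dz": 0.012, "ax": 0, "ay": 0, "az": 0, "gripper": 0.8},
    {"dx": 0, "dy": 0, "dz": 0, "ax": 0, "ay": 0, "az": 0, "gripper": 0.8}
  ]
}}

```text
clock: 9.07
eef_pos: [602.3, -10.2, 32.5]
eef_rot: [3.141, -1.048, 1.511]
wrist_force: [-3.4, -2.0, 6.5]
finger_gap: 39.8
finger_force: 25.0
```

Request:
{"method": "jog_arm", "body": {
  "commands": [
    {"dx": 0, "dy": 0, "dz": 0, "ax": 0, "ay": 0, "az": 0, "gripper": 0.35},
    {"dx": 0, "dy": 0, "dz": 0, "ax": 0, "ay": 0, "az": 0, "gripper": 0.35},
    {"dx": 0, "dy": 0, "dz": -0.5, "ax": 0, "ay": 0, "az": 0, "gripper": 0.35},
    {"dx": 0, "dy": 0, "dz": -1, "ax": 0, "ay": 0, "az": 0, "gripper": 0.35},
    {"dx": 0, "dy": 0, "dz": -1, "ax": 0, "ay": 0, "az": 0, "gripper": 0.35},
    {"dx": 0.866, "dy": 0, "dz": -0.5, "ax": 0, "ay": 0, "az": 0, "gripper": 0.35},
    {"dx": 0.866, "dy": 0, "dz": -0.5, "ax": 0, "ay": 0, "az": 0, "gripper": 0.35},
    {"dx": 0.866, "dy": 0, "dz": -0.5, "ax": 0, "ay": 0, "az": 0, "gripper": 0.35}
  ]
}}

```text
clock: 10.07
eef_pos: [596.7, -97.8, 203.6]
eef_rot: [3.141, -1.046, 1.509]
wrist_force: [0.2, 0.6, 0.5]
finger_gap: 61.3
finger_force: 0.0
```

Request:
{"method": "jog_arm", "body": {
  "commands": [
    {"dx": 0, "dy": 0, "dz": 0, "ax": 0, "ay": -1, "az": 0, "gripper": 0.2},
    {"dx": 0, "dy": 0, "dz": 0, "ax": 0, "ay": -1, "az": 0, "gripper": 0.2},
    {"dx": 0, "dy": 0, "dz": 0, "ax": 0, "ay": -1, "az": 0, "gripper": 0.2},
    {"dx": 0, "dy": 0, "dz": 0, "ax": 0, "ay": -1, "az": 0, "gripper": 0.2},
    {"dx": 0, "dy": 0, "dz": 0, "ax": 0, "ay": -1, "az": 0, "gripper": 0.2},
    {"dx": 0, "dy": 0, "dz": 0, "ax": 0, "ay": -1, "az": 0, "gripper": 0.2}
  ]
}}

```text
clock: 10.82
eef_pos: [597.2, -98.0, 203.5]
eef_rot: [3.139, 0.006, 1.508]
wrist_force: [-0.1, -0.4, -0.0]
finger_gap: 75.2
finger_force: 0.0
```

```bash
python3 - <<'E'
from h import *
A=grab('scene','s4.png');B=grab('side');W=grab('wrist')
def L(c,x0,x1,y0,y1): return [b[1] for b in blobs(orange(c['image'])) if x0<b[1][0]<x1 and y0<b[1][1]<y1]
a=L(A,200,440,190,300);b=L(B,215,420,180,330);w=L(W,0,640,0,330)
for p in a:
  for q in b:
    x,e=tri(A,p,B,q)
    if e<5 and 60<x[2]<90 : print(p,q,x.round(1),round(e,1))
for p in w: print('w',p,plane(W,p,72).round(1))
im=B['image'][170:350,200:440];im2=A['image'][185:315,210:440]
cv2.imwrite('pics/c4.png',np.hstack([cv2.resize(im2,(400,300)),cv2.resize(im,(400,300))])[:,:,::-1])
E
python3 st.py
```

```text
[421.  202.2] [232.7 216.3] [438.3 220.4  70.4] 1.0
[358.5 220.4] [285.6 244.7] [457.3  67.3  70.3] 0.5
[226.6 247.4] [398.6 320.8] [ 463.1 -220.5   70.4] 1.1
[403.9 274.5] [327.  197.1] [625.6 109.6  75.3] 0.1
[341.9 278.2] [361. 226.] [603.5 -12.3  75.3] 0.5
w [110.7  30.7] [455.6  67.9  72. ]
w [320.2 130.3] [602.8 -12.4  72. ]
w [166.5 238.1] [475.4 -87.4  72. ]
10.97 [597.1 -96.  202.7] gap 75.2 j [-0.22  0.43  1.37  0.    1.34 -0.16] toolx [0.06  0.998 0.001] toolz [ 0.001  0.001 -1.   ]
```

View pics/c4.png

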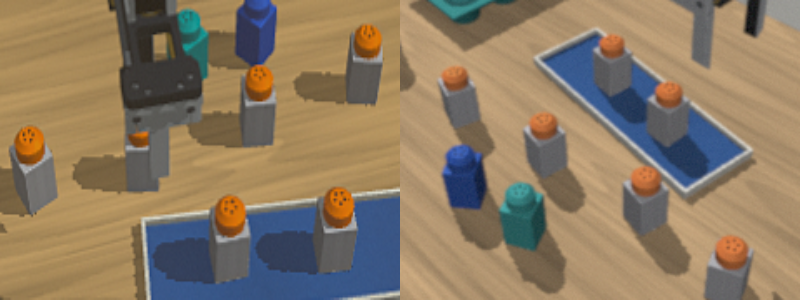

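b stands in the tray (lid height 75.3, same as a). Next is s2 at (475.7, −88).

Request:
{"method": "jog_arm", "body": {
  "commands": [
    {"dx": 0.017, "dy": -0.762, "dz": 0.5, "ax": 0, "ay": 0, "az": 0, "gripper": 0.2},
    {"dx": 0.017, "dy": -0.762, "dz": 0.5, "ax": 0, "ay": 0, "az": 0, "gripper": 0.2},
    {"dx": 0.017, "dy": -0.762, "dz": 0.5, "ax": 0, "ay": 0, "az": 0, "gripper": 0.2},
    {"dx": 0.017, "dy": -0.762, "dz": 0.5, "ax": 0, "ay": 0, "az": 0, "gripper": 0.2},
    {"dx": 0, "dy": 0, "dz": 0.4, "ax": 0, "ay": 0, "az": 0.9, "gripper": 0.2}
  ]
}}

```text
clock: 11.6
eef_pos: [473.9, -87.3, 105.3]
eef_rot: [-3.14, -0.002, 1.346]
wrist_force: [-0.2, -0.1, 0.3]
finger_gap: 75.1
finger_force: 0.0
```

```bash
python3 st.py 475.7 -88 27
```

```text
11.6 [473.9 -87.3 105.3] gap 75.1 j [-0.26  0.28  1.83  0.    1.04 -0.04] toolx [0.223 0.975 0.002] toolz [-0.001  0.003 -1.   ]
tool delta/40: [-0.011  0.05   1.959]
```

Request:
{"method": "jog_arm", "body": {
  "commands": [
    {"dx": 0, "dy": 0.02, "dz": 1, "ax": 0, "ay": 0, "az": 0, "gripper": 0.2},
    {"dx": 0, "dy": 0, "dz": 0.98, "ax": 0, "ay": 0, "az": 0, "gripper": 0.2},
    {"dx": 0, "dy": 0, "dz": 0, "ax": 0, "ay": 0, "az": 0, "gripper": 0.8},
    {"dx": 0, "dy": 0, "dz": 0, "ax": 0, "ay": 0, "az": 0, "gripper": 0.8},
    {"dx": 0, "dy": 0, "dz": 0, "ax": 0, "ay": 0, "az": 0, "gripper": 0.8},
    {"dx": 0, "dy": 0, "dz": 0, "ax": 0, "ay": 0, "az": 0, "gripper": 0.8}
  ]
}}

```text
clock: 12.35
eef_pos: [476.7, -86.7, 27.5]
eef_rot: [3.14, -0.0, 1.352]
wrist_force: [-0.9, -0.3, 7.0]
finger_gap: 40.1
finger_force: 25.0
```

Request:
{"method": "jog_arm", "body": {
  "commands": [
    {"dx": 0, "dy": 0, "dz": -0.75, "ax": 0, "ay": 0, "az": 0, "gripper": 0.8},
    {"dx": 0, "dy": 0, "dz": -0.75, "ax": 0, "ay": 0, "az": -0.4, "gripper": 0.8},
    {"dx": 0.288, "dy": 0.95, "dz": 0, "ax": 0, "ay": 0, "az": 0, "gripper": 0.8},
    {"dx": 0.288, "dy": 0.95, "dz": 0, "ax": 0, "ay": 0, "az": 0, "gripper": 0.8},
    {"dx": 0.288, "dy": 0.95, "dz": 0, "ax": 0, "ay": 0, "az": 0, "gripper": 0.8},
    {"dx": 0, "dy": 0, "dz": 0.7, "ax": 0, "ay": 0, "az": 0, "gripper": 0.8},
    {"dx": 0, "dy": 0, "dz": 0.6, "ax": 0, "ay": 0, "az": 0, "gripper": 0.8},
    {"dx": 0, "dy": 0, "dz": 0, "ax": 0, "ay": 0, "az": 0, "gripper": 0.8}
  ]
}}

```text
clock: 13.35
eef_pos: [593.6, -69.1, 33.6]
eef_rot: [-3.14, -0.0, 1.422]
wrist_force: [-0.1, -0.7, -0.5]
finger_gap: 40.3
finger_force: 25.0
```

Request:
{"method": "jog_arm", "body": {
  "commands": [
    {"dx": 0, "dy": 0, "dz": 0.05, "ax": 0, "ay": 0, "az": 0, "gripper": 0.8},
    {"dx": 0, "dy": 0, "dz": 0, "ax": 0, "ay": 0, "az": 0, "gripper": 0.8}
  ]
}}

```text
clock: 13.6
eef_pos: [594.3, -69.3, 33.2]
eef_rot: [3.141, 0.0, 1.422]
wrist_force: [0.0, 0.2, -2.1]
finger_gap: 39.8
finger_force: 25.0
```

Request:
{"method": "jog_arm", "body": {
  "commands": [
    {"dx": 0, "dy": 0, "dz": 0.03, "ax": 0, "ay": 0, "az": 0, "gripper": 0.8},
    {"dx": 0, "dy": 0, "dz": 0, "ax": 0, "ay": 0, "az": 0, "gripper": 0.8}
  ]
}}

```text
clock: 13.85
eef_pos: [594.1, -69.3, 31.4]
eef_rot: [3.142, 0.0, 1.422]
wrist_force: [-0.1, -0.0, -1.8]
finger_gap: 40.3
finger_force: 25.0
```

Request:
{"method": "jog_arm", "body": {
  "commands": [
    {"dx": 0, "dy": 0, "dz": 0.025, "ax": 0, "ay": 0, "az": 0, "gripper": 0.8},
    {"dx": 0, "dy": 0, "dz": 0, "ax": 0, "ay": 0, "az": 0, "gripper": 0.8}
  ]
}}

```text
clock: 14.1
eef_pos: [594.2, -69.3, 31.4]
eef_rot: [3.141, 0.0, 1.422]
wrist_force: [-5.5, 1.0, 9.9]
finger_gap: 39.8
finger_force: 25.0
```

Request:
{"method": "jog_arm", "body": {
  "commands": [
    {"dx": 0, "dy": 0, "dz": 0, "ax": 0, "ay": 0, "az": 0, "gripper": 0.25},
    {"dx": 0, "dy": 0, "dz": 0, "ax": 0, "ay": 0, "az": 0, "gripper": 0.25},
    {"dx": 0, "dy": 0, "dz": -0.9, "ax": 0, "ay": 0, "az": 0, "gripper": 0.25},
    {"dx": 0, "dy": 0, "dz": -1, "ax": 0, "ay": 0, "az": 0, "gripper": 0.25},
    {"dx": 0, "dy": 0, "dz": -1, "ax": 0, "ay": 0, "az": 0, "gripper": 0.25},
    {"dx": 0.717, "dy": -0.973, "dz": 0, "ax": 0, "ay": 0, "az": 0, "gripper": 0.25},
    {"dx": 0.717, "dy": -0.973, "dz": 0, "ax": 0, "ay": 0, "az": 0, "gripper": 0.25},
    {"dx": 0.717, "dy": -0.973, "dz": 0, "ax": 0, "ay": 0, "az": 0, "gripper": 0.25},
    {"dx": 0.717, "dy": -0.973, "dz": 0, "ax": 0, "ay": 0, "az": 0, "gripper": 0.25}
  ]
}}

```text
clock: 15.22
eef_pos: [456.0, 68.1, 146.3]
eef_rot: [3.141, -0.0, 1.422]
wrist_force: [1.1, -0.0, -0.3]
finger_gap: 70.6
finger_force: 0.0
```

```bash
python3 st.py 457.3 67.3 27
```

```text
15.22 [456.   68.1 146.3] gap 70.6 j [0.07 0.17 1.84 0.   1.12 0.22] toolx [0.148 0.989 0.   ] toolz [ 0.  0. -1.]
tool delta/40: [-0.016  0.035  2.982]
```

Request:
{"method": "jog_arm", "body": {
  "commands": [
    {"dx": -0.01, "dy": 0.03, "dz": 0.98, "ax": 0, "ay": 0, "az": 0, "gripper": 0.25},
    {"dx": 0, "dy": 0, "dz": 1, "ax": 0, "ay": 0, "az": 0, "gripper": 0.25},
    {"dx": 0, "dy": 0, "dz": 1, "ax": 0, "ay": 0, "az": 0, "gripper": 0.25},
    {"dx": 0, "dy": 0, "dz": 0, "ax": 0, "ay": 0, "az": 0, "gripper": 0.8},
    {"dx": 0, "dy": 0, "dz": 0, "ax": 0, "ay": 0, "az": 0, "gripper": 0.8},
    {"dx": 0, "dy": 0, "dz": 0, "ax": 0, "ay": 0, "az": 0, "gripper": 0.8},
    {"dx": 0, "dy": 0, "dz": 0, "ax": 0, "ay": 0, "az": 0, "gripper": 0.8}
  ]
}}

```text
clock: 16.1
eef_pos: [459.0, 66.7, 28.4]
eef_rot: [3.14, -0.0, 1.422]
wrist_force: [-2.3, -0.6, 8.2]
finger_gap: 40.1
finger_force: 25.0
```

Request:
{"method": "jog_arm", "body": {
  "commands": [
    {"dx": 0, "dy": 0, "dz": -0.75, "ax": 0, "ay": 0, "az": 0, "gripper": 0.8},
    {"dx": 0, "dy": 0, "dz": -0.75, "ax": 0, "ay": 0, "az": 0, "gripper": 0.8},
    {"dx": 0.03, "dy": 0.98, "dz": 0, "ax": 0, "ay": 0, "az": 0, "gripper": 0.8},
    {"dx": 0.03, "dy": 0.98, "dz": 0, "ax": 0, "ay": 0, "az": 0, "gripper": 0.8},
    {"dx": 0.03, "dy": 0.98, "dz": 0, "ax": 0, "ay": 0, "az": 0, "gripper": 0.8},
    {"dx": 0.03, "dy": 0.98, "dz": 0, "ax": 0, "ay": 0, "az": 0, "gripper": 0.8},
    {"dx": 0, "dy": 0, "dz": 0.7, "ax": 0, "ay": 0, "az": 0, "gripper": 0.8},
    {"dx": 0, "dy": 0, "dz": 0.6, "ax": 0, "ay": 0, "az": 0, "gripper": 0.8},
    {"dx": 0, "dy": 0, "dz": 0.05, "ax": 0, "ay": 0, "az": 0, "gripper": 0.8},
    {"dx": 0, "dy": 0, "dz": 0, "ax": 0, "ay": 0, "az": 0, "gripper": 0.8}
  ]
}}

```text
clock: 17.35
eef_pos: [614.1, 48.2, 33.7]
eef_rot: [3.141, -0.0, 1.422]
wrist_force: [-0.1, -0.3, -0.8]
finger_gap: 40.0
finger_force: 25.0
```

Request:
{"method": "jog_arm", "body": {
  "commands": [
    {"dx": 0, "dy": 0, "dz": 0.03, "ax": 0, "ay": 0, "az": 0, "gripper": 0.8},
    {"dx": 0, "dy": 0, "dz": 0, "ax": 0, "ay": 0, "az": 0, "gripper": 0.8}
  ]
}}

```text
clock: 17.6
eef_pos: [614.1, 48.2, 32.3]
eef_rot: [3.141, -0.0, 1.422]
wrist_force: [-0.6, -0.9, -0.6]
finger_gap: 39.9
finger_force: 25.0
```

Request:
{"method": "jog_arm", "body": {
  "commands": [
    {"dx": 0, "dy": 0, "dz": 0.015, "ax": 0, "ay": 0, "az": 0, "gripper": 0.8},
    {"dx": 0, "dy": 0, "dz": 0, "ax": 0, "ay": 0, "az": 0, "gripper": 0.8}
  ]
}}

```text
clock: 17.85
eef_pos: [614.2, 48.2, 32.0]
eef_rot: [3.141, -0.0, 1.422]
wrist_force: [-1.7, -0.3, 5.2]
finger_gap: 39.8
finger_force: 25.0
```

Request:
{"method": "jog_arm", "body": {
  "commands": [
    {"dx": 0, "dy": 0, "dz": 0, "ax": 0, "ay": 0, "az": 0, "gripper": 0.25},
    {"dx": 0, "dy": 0, "dz": 0, "ax": 0, "ay": 0, "az": 0, "gripper": 0.25},
    {"dx": 0, "dy": 0, "dz": -0.9, "ax": 0, "ay": 0, "az": 0, "gripper": 0.25},
    {"dx": 0, "dy": 0, "dz": -1, "ax": 0, "ay": 0, "az": 0, "gripper": 0.25},
    {"dx": 0, "dy": 0, "dz": -1, "ax": 0, "ay": 0, "az": 0, "gripper": 0.25},
    {"dx": 0.5, "dy": -1, "dz": 0, "ax": 0, "ay": 0, "az": 0, "gripper": 0.25},
    {"dx": 0.5, "dy": -1, "dz": 0, "ax": 0, "ay": 0, "az": 0, "gripper": 0.25},
    {"dx": 0.5, "dy": -1, "dz": 0, "ax": 0, "ay": 0, "az": 0, "gripper": 0.25}
  ]
}}

```text
clock: 18.85
eef_pos: [503.1, 125.9, 147.3]
eef_rot: [3.141, -0.0, 1.422]
wrist_force: [1.2, 0.9, 0.8]
finger_gap: 70.5
finger_force: 0.0
```

```bash
python3 st.py 438.3 220.4 27; python3 - <<'E'
from h import *
W=grab('wrist');u=proj(W,[438.3,220.4,72])[0];print(u, [ (b[1],plane(W,b[1],72).round(1)) for b in blobs(orange(W['image']),300)])
x,y=int(u[0]),int(u[1]);y0=max(0,y-70);x0=max(0,x-130)
cv2.imwrite('pics/c5.png',cv2.resize(W['image'][y0:y0+150,x0:x0+200],None,fx=4,fy=4,interpolation=2)[:,:,::-1]);print(x0,y0)
E
```

```text
18.85 [503.1 125.9 147.3] gap 70.5 j [0.17 0.3  1.69 0.   1.16 0.32] toolx [0.148 0.989 0.   ] toolz [ 0.  0. -1.]
tool delta/40: [ 2.095 -1.952  3.007]
[191.77714608 125.47594192] [(array([189.2, 125.5]), array([436.7, 220.6,  72. ])), (array([508.8, 255.8]), array([627.1, 109. ,  72. ])), (array([481.9, 333.9]), array([606.5,  55.5,  72. ])), (array([550.3, 437.9]), array([656. , -40.5,  72. ]))]
61 55
```

View pics/c5.png

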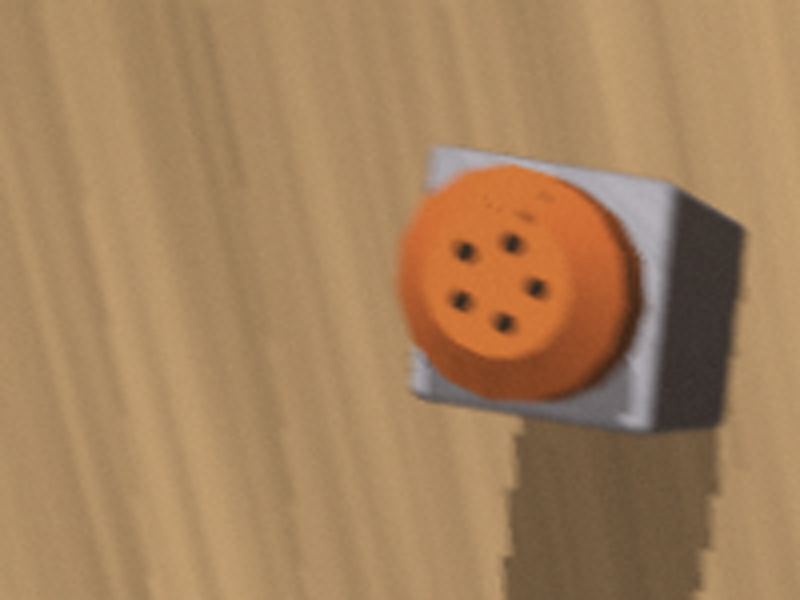

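s4's orange lid is at (520,280) in the crop. Its body is turned about 6° clockwise and nothing is near it, so I'll pick it.

Request:
{"method": "jog_arm", "body": {
  "commands": [
    {"dx": 0.7, "dy": -0.655, "dz": 0, "ax": 0, "ay": 0, "az": 0, "gripper": 0.25},
    {"dx": 0.7, "dy": -0.655, "dz": 0, "ax": 0, "ay": 0, "az": 0, "gripper": 0.25},
    {"dx": 0.7, "dy": -0.655, "dz": 0, "ax": 0, "ay": 0, "az": 0, "gripper": 0.25},
    {"dx": 0, "dy": 0, "dz": 0.2, "ax": 0, "ay": 0, "az": 0.6, "gripper": 0.25},
    {"dx": 0, "dy": 0, "dz": 0, "ax": 0, "ay": 0, "az": 0, "gripper": 0.25}
  ]
}}

```text
clock: 19.52
eef_pos: [438.7, 220.1, 139.0]
eef_rot: [-3.141, 0.0, 1.319]
wrist_force: [0.5, 0.5, -0.1]
finger_gap: 70.6
finger_force: 0.0
```

```bash
python3 st.py 437.7 220.5 27.5
```

```text
19.52 [438.7 220.1 139. ] gap 70.6 j [ 0.39  0.25  1.77 -0.    1.12  0.64] toolx [ 0.25   0.968 -0.   ] toolz [-0.001 -0.    -1.   ]
tool delta/40: [ 0.005 -0.025  2.787]
```

Request:
{"method": "jog_arm", "body": {
  "commands": [
    {"dx": 0, "dy": -0.02, "dz": 0.93, "ax": 0, "ay": 0, "az": 0, "gripper": 0.25},
    {"dx": 0, "dy": 0, "dz": 0.93, "ax": 0, "ay": 0, "az": 0, "gripper": 0.25},
    {"dx": 0, "dy": 0, "dz": 0.93, "ax": 0, "ay": 0, "az": 0, "gripper": 0.25},
    {"dx": 0, "dy": 0, "dz": 0, "ax": 0, "ay": 0, "az": 0, "gripper": 0.8},
    {"dx": 0, "dy": 0, "dz": 0, "ax": 0, "ay": 0, "az": 0, "gripper": 0.8},
    {"dx": 0, "dy": 0, "dz": 0, "ax": 0, "ay": 0, "az": 0, "gripper": 0.8},
    {"dx": 0, "dy": 0, "dz": 0, "ax": 0, "ay": 0, "az": 0, "gripper": 0.8}
  ]
}}

```text
clock: 20.4
eef_pos: [438.9, 220.5, 29.0]
eef_rot: [3.14, -0.001, 1.318]
wrist_force: [-1.5, -0.5, 8.7]
finger_gap: 40.5
finger_force: 24.6
```

Request:
{"method": "jog_arm", "body": {
  "commands": [
    {"dx": 0, "dy": 0, "dz": -0.75, "ax": 0, "ay": 0, "az": 0, "gripper": 0.8},
    {"dx": 0, "dy": 0, "dz": -0.75, "ax": 0, "ay": 0, "az": -0.6, "gripper": 0.8},
    {"dx": -0.082, "dy": 0.834, "dz": 0, "ax": 0, "ay": 0, "az": 0, "gripper": 0.8},
    {"dx": -0.082, "dy": 0.834, "dz": 0, "ax": 0, "ay": 0, "az": 0, "gripper": 0.8},
    {"dx": -0.082, "dy": 0.834, "dz": 0, "ax": 0, "ay": 0, "az": 0, "gripper": 0.8},
    {"dx": -0.082, "dy": 0.834, "dz": 0, "ax": 0, "ay": 0, "az": 0, "gripper": 0.8},
    {"dx": -0.082, "dy": 0.834, "dz": 0, "ax": 0, "ay": 0, "az": 0, "gripper": 0.8},
    {"dx": -0.082, "dy": 0.834, "dz": 0, "ax": 0, "ay": 0, "az": 0, "gripper": 0.8},
    {"dx": 0, "dy": 0, "dz": 0.7, "ax": 0, "ay": 0, "az": 0, "gripper": 0.8},
    {"dx": 0, "dy": 0, "dz": 0, "ax": 0, "ay": 0, "az": 0, "gripper": 0.8}
  ]
}}

```text
clock: 21.65
eef_pos: [632.1, 170.7, 57.9]
eef_rot: [-3.138, 0.001, 1.422]
wrist_force: [-0.6, 0.1, -1.1]
finger_gap: 40.5
finger_force: 24.6
```

Request:
{"method": "jog_arm", "body": {
  "commands": [
    {"dx": 0, "dy": 0, "dz": 0.6, "ax": 0, "ay": 0, "az": 0, "gripper": 0.8},
    {"dx": 0, "dy": 0, "dz": 0.04, "ax": 0, "ay": 0, "az": 0, "gripper": 0.8},
    {"dx": 0, "dy": 0, "dz": 0, "ax": 0, "ay": 0, "az": 0, "gripper": 0.8}
  ]
}}

```text
clock: 22.02
eef_pos: [633.4, 171.3, 35.4]
eef_rot: [3.141, -0.0, 1.422]
wrist_force: [-0.3, -1.2, -2.0]
finger_gap: 40.2
finger_force: 24.7
```

Request:
{"method": "jog_arm", "body": {
  "commands": [
    {"dx": 0, "dy": 0, "dz": 0.03, "ax": 0, "ay": 0, "az": 0, "gripper": 0.8},
    {"dx": 0, "dy": 0, "dz": 0, "ax": 0, "ay": 0, "az": 0, "gripper": 0.8}
  ]
}}

```text
clock: 22.28
eef_pos: [633.6, 171.3, 34.0]
eef_rot: [3.14, -0.0, 1.422]
wrist_force: [-1.3, -0.2, 4.6]
finger_gap: 40.1
finger_force: 24.7
```

Request:
{"method": "jog_arm", "body": {
  "commands": [
    {"dx": 0, "dy": 0, "dz": 0, "ax": 0, "ay": 0, "az": 0, "gripper": 0.25},
    {"dx": 0, "dy": 0, "dz": 0, "ax": 0, "ay": 0, "az": 0, "gripper": 0.25},
    {"dx": 0, "dy": 0, "dz": -0.9, "ax": 0, "ay": 0, "az": 0, "gripper": 0.25},
    {"dx": 0, "dy": 0, "dz": -1, "ax": 0, "ay": 0, "az": 0, "gripper": 0.25},
    {"dx": 0, "dy": 0, "dz": -1, "ax": 0, "ay": 0, "az": 0, "gripper": 0.25},
    {"dx": 0.3, "dy": -1, "dz": -1, "ax": 0, "ay": 0, "az": 0, "gripper": 0.25},
    {"dx": 0.3, "dy": -1, "dz": -1, "ax": 0, "ay": 0, "az": 0, "gripper": 0.25},
    {"dx": 0.3, "dy": -1, "dz": 0, "ax": 0, "ay": 0, "az": 0, "gripper": 0.25},
    {"dx": 0.3, "dy": -1, "dz": 0, "ax": 0, "ay": 0, "az": 0, "gripper": 0.25},
    {"dx": 0, "dy": 0, "dz": 0, "ax": 0, "ay": 0, "az": 0, "gripper": 0.25}
  ]
}}

```text
clock: 23.52
eef_pos: [480.6, 243.3, 229.5]
eef_rot: [3.141, -0.0, 1.424]
wrist_force: [0.2, 0.1, -0.1]
finger_gap: 70.6
finger_force: 0.0
```

```bash
python3 - <<'E'
from h import *
A=grab('scene');B=grab('side');im2=A['image'][180:340,120:520];im=B['image'][150:350,150:440]
def L(c,x0,x1,y0,y1): return [b[1] for b in blobs(orange(c['image'])) if x0<b[1][0]<x1 and y0<b[1][1]<y1]
for p in L(A,200,480,190,300):
  for q in L(B,215,420,150,330):
    x,e=tri(A,p,B,q)
    if e<4 and 60<x[2]<90: print(p,q,x.round(1),round(e,1))
cv2.imwrite('pics/c6.png',np.vstack([cv2.resize(im2,(720,288)),cv2.resize(im,(720,300))])[:,:,::-1])
E
```

```text
[226.6 247.4] [398.6 320.8] [ 463.1 -220.5   70.4] 1.1
[434.  271.8] [310.8 184.2] [634.6 171.   75.6] 0.7
[404.  274.6] [326.7 197. ] [625.6 110.1  75.1] 0.5
[373.1 276.5] [343.6 210.9] [615.1  48.5  75.5] 0.3
[341.9 278.2] [361. 226.] [603.5 -12.3  75.3] 0.5
[312.2 280.6] [379.6 240.9] [594.7 -70.3  75.3] 0.8
```

View pics/c6.png

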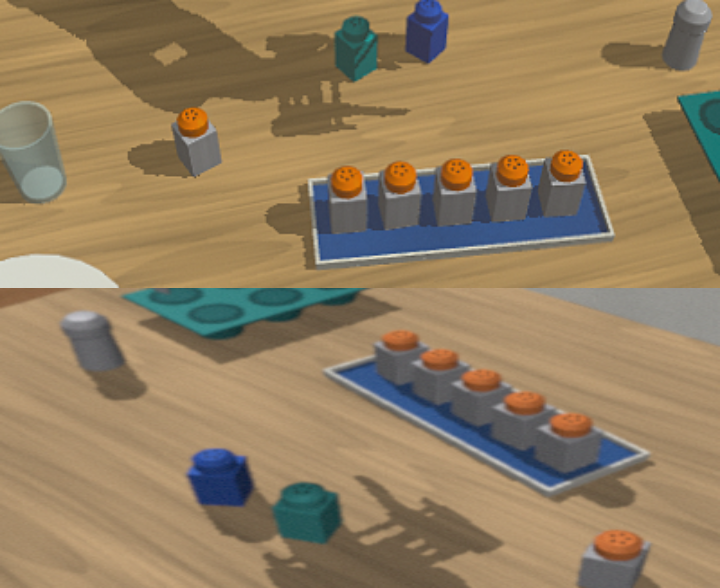

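Five shakers stand upright in the tray, with lids at (347,180) to (566,165) in the picture and all at about 75 mm. The spare stands on the table at (193,122), and the tumbler and salt haven't moved.

```bash
python3 -c "
from cell import job
print(job.sign_off())"
```

```text
the job is handed in; nothing more can be done
None
```

The job is handed in: five orange-lidded shakers stand upright in the tray, the sixth stands on the table, and the tumbler and salt shaker were left alone; the sign-off gave no verdict.

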